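# Lever two finished tubes out of the rocker's spring clips

### The arm

A 7-joint arm with a two-finger parallel gripper is mounted at the origin on the work surface; the furniture and walls round the work are solid. World frame = base frame: x ahead of the robot, y to its left, z up, the work surface at z = 0. Lengths are in m, angles in rad, forces in N, time in s.
With the tool pointing down it reaches from about 0.425 to 0.875 m from the base axis. Payload 4.7 kg.
Tool frame: the origin (TCP) lies at the very end of the fingers, on their centre line; the grasp point (between the pads) lies 19 mm behind it; z points along the fingers, y is the direction in which the jaws open and shut (so a half turn about z gives the same grasp; the last joint's range is limited). The gripper opens to 85 mm and grips with 20 to 120 N. Pads are 22 mm wide; open, the fingers measure 114 mm over their backs; the gripper's body (76 mm by 85 mm) begins 54 mm behind the grasp point. The pads swing forward as they close: fully open they stand 13 mm farther back than shut.
Start: joints at [1.138, 0.321, -0.07, 1.45, 0.023, 1.371, -0.057], TCP at [0.281, -0.586, 0.195] pointing down, gripper open.
Joint ranges: [-2.86, 2.86], [-0.3, 2.09], [-1.38, 1.24], [0.06, 2.45], [-1.56, 4.7], [0.09, 2.05], [-2.69, 2.69]. Speed limits (rad/s): [2.57, 2.57, 3.14, 3.14, 3.14, 3.14, 3.14].

### API

Orientations are given as a unit quaternion [w, x, y, z].
In Python, from station import sensors, cams, close_job gives the robot as it stands.
- The arm moves only by the tool carry_out, never from a script. Its argument "plan" is a list that holds one entry, the list of rows, each a list of 7 numbers: the turn, a rotation vector about the tool's x, y, z in rad, then the shift along the tool's x, y, z in cm, then the finger opening in cm, from 0 to 8.54. A call has 1 to 12 rows; each row is the pose to reach, as a shift and turn from the pose commanded when the call began, along the tool's axes at that moment; what a row does not reach only later rows make up. A row lasts 1/10 s, in which the tool goes at most 50 mm and 8.59 degrees, less where a joint would pass 70% of its speed; a pose out of reach is approached as far as the arm can. A call with a gripper value outside its range is refused whole. The fingers move at their own pace and stop on an object; "newtons" is the grip in N (left out, the last holds). Time passes only in rows, so rows that repeat a pose let the fingers close. It gives the time, the measured TCP pose, the force and the opening at its end, in the units of the state.
- sensors.sense(): the state, without advancing time (a new reading comes with each control period).
- cams.capture(name): name is "scene" or "top"; returns a dict with "image" (400x640x3 uint8, red, green, blue), "vfov" (degrees; the focal length in pixels is half the picture's height over the tangent of half this angle, whatever the lens; pixels are square), "cx", "cy" (the principal point, pixels), "camera_from_world" (4x4, takes a point from world to camera coordinates). Camera axes: x right, y down, z forward; pixel columns grow to the right and rows downward; lengths in m; the calibration is good to about 2 mm. A picture is of the moment at which its call begins. There is no depth.
- close_job(): hands the job in, once; it reports no verdict.
The state is a dict: "clock": time; "q": joint angles; "dq": joint speeds; "tau": joint torques, N m; "position": TCP position; "tool_rot": TCP orientation; "force": force on the tool from outside, world axes, zero at the start; "moment": the same for the moment, N m; "grip_width": finger opening in m.
Only numpy, scipy, OpenCV 4.12 (cv2) and the standard library are available. Lean on these libraries where they do the work, as an engineer would, in place of code of your own. Each camera call takes 0.05 s, during which the arm holds its last target. There are 200 camera calls.

### The job

Mixing is finished for the two orange-capped tubes on the rocker: take them off one after the other and lay each flat and gently in the grey-green tray. To free a tube, press down on its plain tail end so that the capped end tips up out of its spring clip and stays resting on the clip (do not touch its capped half while it is still clipped); then pick it up and put it in the tray before you free the next. Leave the two blue-capped tubes in their clips and do not shove or knock over the pen in the tray, the glassware and the bottles around.

Things in the scene. Friction and masses are not known exactly. Their poses are not given: they have to be found in the camera images.
- rocker_mixer: Bench rocking mixer, parked level and fixed: grey housing 100 x 190 x 52 mm, aluminium deck 106 x 196 mm on top (upper face z = 74). Origin on the bench under its middle; x runs from the tail side (black knob, faces the robot) to the clip side, y along the row of four tube places at y = -75, -25, 25, 75. Each tube lies along x, cap to +x, axis at z = 102, in a notch and a sprung clip.
- rocker_clips (a point): Middle of the row of sprung clips, on the rocker at x = 45, y = 0, z = 102. Each clip: two steel leaves 14 mm wide (x = 38 to 52) whose rolled lips close over the tube from both sides; flared lips up to z = 117. When a tube has been levered out, the lips snap shut beneath it and it stays resting on them, loose, tilted about 0.2 rad with its neck about 16 mm up; it then lifts off without force.
- rocker_rest (a point): Middle of the grey toothed rest, on the rocker at x = -20, y = 0, z = 102; 10 mm wide, notch bottoms at z = 92, teeth up to z = 105. The tubes rock in its notches like a see-saw. Between rest and clips 50 mm of each tube are open, with 28 mm of air below the axis. Tails stick out freely 55 mm beyond the rest. 10 to 20 N down on the tail 46 mm out frees the tube; it snaps out 5 to 7 mm down: stop at 9.
- tube_orange_1: Culture tube with a bright orange cap, lying along its own x axis: frosted white barrel 20 mm in diameter and 128 mm long with a rounded tail, ribbed cap 24 mm in diameter and 22 mm long; 150 mm overall, 50 to 100 g. Origin on the axis at mid-length (balances within 5 mm of it); cap end at x = +75, tail end at x = -75. Its place in the row varies. To be taken off.
- tube_orange_2: Culture tube with a bright orange cap, lying along its own x axis: frosted white barrel 20 mm in diameter and 128 mm long with a rounded tail, ribbed cap 24 mm in diameter and 22 mm long; 150 mm overall, 50 to 100 g. Origin on the axis at mid-length (balances within 5 mm of it); cap end at x = +75, tail end at x = -75. Its place in the row varies. To be taken off.
- tube_blue_1: Culture tube with a blue cap, lying along its own x axis: frosted white barrel 20 mm in diameter and 128 mm long with a rounded tail, ribbed cap 24 mm in diameter and 22 mm long; 150 mm overall, 50 to 100 g. Origin on the axis at mid-length (balances within 5 mm of it); cap end at x = +75, tail end at x = -75. Its place in the row varies. Stays clipped.
- tube_blue_2: Culture tube with a blue cap, lying along its own x axis: frosted white barrel 20 mm in diameter and 128 mm long with a rounded tail, ribbed cap 24 mm in diameter and 22 mm long; 150 mm overall, 50 to 100 g. Origin on the axis at mid-length (balances within 5 mm of it); cap end at x = +75, tail end at x = -75. Its place in the row varies. Stays clipped.
- tube_orange_1_neck (a point): Point on the axis of tube_orange_1 45 mm from its middle towards the cap, where the clip holds it; z = 102 mm while clipped, about 118 when tipped out.
- tube_orange_1_tail (a point): Point on the axis of tube_orange_1 66 mm from its middle towards the tail end, where to press; z = 102 mm while clipped, about 95 when tipped out.
- tube_blue_1_neck (a point): Point on the axis of tube_blue_1 45 mm from its middle towards the cap, where the clip holds it; z = 102 mm while clipped, about 118 when tipped out.
- tube_blue_1_tail (a point): Point on the axis of tube_blue_1 66 mm from its middle towards the tail end, where to press; z = 102 mm while clipped, about 95 when tipped out.
- tube_orange_2_neck (a point): Point on the axis of tube_orange_2 45 mm from its middle towards the cap, where the clip holds it; z = 102 mm while clipped, about 118 when tipped out.
- tube_orange_2_tail (a point): Point on the axis of tube_orange_2 66 mm from its middle towards the tail end, where to press; z = 102 mm while clipped, about 95 when tipped out.
- tube_blue_2_neck (a point): Point on the axis of tube_blue_2 45 mm from its middle towards the cap, where the clip holds it; z = 102 mm while clipped, about 118 when tipped out.
- tube_blue_2_tail (a point): Point on the axis of tube_blue_2 66 mm from its middle towards the tail end, where to press; z = 102 mm while clipped, about 95 when tipped out.
- sample_tray: Shallow open grey-green tray, fixed to the bench, 178 mm (x) x 148 mm (y) outside, walls 3 mm thick and 18 mm high, inner floor at z = 3. Origin on the bench under its middle. A black marker pen lies in it along the +y wall; beside the pen there is room for both tubes side by side, lying along its x (either way round).
- wash_bottle: Grey-white plastic bottle with a red conical cap, 53 mm in diameter, 145 mm tall, standing to the left (+y) of the tray. Origin at the middle of its underside. A bystander.
- weighing_bottle: Small lidded glass weighing bottle, 36 mm in diameter, 52 mm tall. Origin at the middle of its underside. A bystander.
- reagent_jar: Cream plastic jar with a blue cap, 58 mm in diameter, 118 mm tall. Origin at the middle of its underside. A bystander.
- marker_pen: Black marker pen, 14 mm thick, 132 mm long, lying lengthwise in the tray along its +y wall (its middle about 55 mm from the tray's middle). Origin at the middle of its underside, long axis its own y. A bystander.
- vial: White vial with a black cap, 36 mm in diameter, 78 mm tall. Origin at the middle of its underside. A bystander.

How it is judged:
On the way, in this order (a step that is already met when the one before it is completed fails the run):
1. one orange tube is tipped out of its clip (neck raised, tail down), the other still clipped ((((z of tube_orange_1_neck in the frame of rocker_mixer between 0.11 and 0.132 m and z of tube_orange_1_tail in the frame of rocker_mixer below 0.098 m) and z of tube_orange_2_neck in the frame of rocker_mixer between 0.098 and 0.106 m) or ((z of tube_orange_2_neck in the frame of rocker_mixer between 0.11 and 0.132 m and z of tube_orange_2_tail in the frame of rocker_mixer below 0.098 m) and z of tube_orange_1_neck in the frame of rocker_mixer between 0.098 and 0.106 m))), for 0.2 s.
2. that tube lies in the tray, the other orange one still clipped ((((x of tube_orange_1 in the frame of sample_tray between -0.03 and 0.03 m and y of tube_orange_1 in the frame of sample_tray between -0.062 and 0.062 m and z of tube_orange_1 in the frame of sample_tray below 0.02 m and angle between tube_orange_1's own x axis and vertical between 1.47 and 1.67 rad) and z of tube_orange_2_neck in the frame of rocker_mixer between 0.098 and 0.106 m) or ((x of tube_orange_2 in the frame of sample_tray between -0.03 and 0.03 m and y of tube_orange_2 in the frame of sample_tray between -0.062 and 0.062 m and z of tube_orange_2 in the frame of sample_tray below 0.02 m and angle between tube_orange_2's own x axis and vertical between 1.47 and 1.67 rad) and z of tube_orange_1_neck in the frame of rocker_mixer between 0.098 and 0.106 m))), for 0.2 s.
3. the second orange tube is tipped out of its clip, the first lying in the tray ((((x of tube_orange_1 in the frame of sample_tray between -0.03 and 0.03 m and y of tube_orange_1 in the frame of sample_tray between -0.062 and 0.062 m and z of tube_orange_1 in the frame of sample_tray below 0.02 m and angle between tube_orange_1's own x axis and vertical between 1.47 and 1.67 rad) and (z of tube_orange_2_neck in the frame of rocker_mixer between 0.11 and 0.132 m and z of tube_orange_2_tail in the frame of rocker_mixer below 0.098 m)) or ((x of tube_orange_2 in the frame of sample_tray between -0.03 and 0.03 m and y of tube_orange_2 in the frame of sample_tray between -0.062 and 0.062 m and z of tube_orange_2 in the frame of sample_tray below 0.02 m and angle between tube_orange_2's own x axis and vertical between 1.47 and 1.67 rad) and (z of tube_orange_1_neck in the frame of rocker_mixer between 0.11 and 0.132 m and z of tube_orange_1_tail in the frame of rocker_mixer below 0.098 m)))), for 0.2 s.
At the end, for the whole second after the job is handed in: Both orange-capped tubes lie flat (within 0.1 rad) on the tray's floor, their middles within 30 mm lengthwise and 62 mm crosswise of the tray's middle, at rest; both blue-capped tubes are still seated in their clips (neck within 4 mm of its clipped height) (x of tube_orange_1 in the frame of sample_tray between -0.03 and 0.03 m and y of tube_orange_1 in the frame of sample_tray between -0.062 and 0.062 m and z of each of tube_orange_1, tube_orange_2 in the frame of sample_tray below 0.02 m and angle between tube_orange_1's own x axis and vertical between 1.47 and 1.67 rad and x of tube_orange_2 in the frame of sample_tray between -0.03 and 0.03 m and y of tube_orange_2 in the frame of sample_tray between -0.062 and 0.062 m and angle between tube_orange_2's own x axis and vertical between 1.47 and 1.67 rad and linear speed of each of tube_orange_1, tube_orange_2 below 0.03 m/s and z of tube_blue_1_neck in the frame of rocker_mixer between 0.098 and 0.106 m and z of tube_blue_2_neck in the frame of rocker_mixer between 0.098 and 0.106 m); the robot touches nothing.
It fails at once if an orange tube's capped half is touched while it is still clipped ((z of tube_orange_1_neck in the frame of rocker_mixer between 0.098 and 0.106 m and horizontal distance between tube_orange_1_neck and rocker_mixer below 0.11 m and contact force between the fingers and tube_orange_1 above 1 N and x of the grasp point in the frame of tube_orange_1 above 0 m) or (z of tube_orange_2_neck in the frame of rocker_mixer between 0.098 and 0.106 m and horizontal distance between tube_orange_2_neck and rocker_mixer below 0.11 m and contact force between the fingers and tube_orange_2 above 1 N and x of the grasp point in the frame of tube_orange_2 above 0 m)).
It fails at once if a blue tube is lifted or shifted in its clip ((not (z of tube_blue_1_neck in the frame of rocker_mixer between 0.098 and 0.106 m) or distance of tube_blue_1 from where it was at the start of the episode above 0.01 m) or (not (z of tube_blue_2_neck in the frame of rocker_mixer between 0.098 and 0.106 m) or distance of tube_blue_2 from where it was at the start of the episode above 0.01 m)).
It fails at once if an orange tube is let fall (moves faster than 0.7 m/s without being held) ((contact force between the fingers and tube_orange_1 below 0.01 N and linear speed of tube_orange_1 above 0.7 m/s) or (contact force between the fingers and tube_orange_2 below 0.01 N and linear speed of tube_orange_2 above 0.7 m/s)).
It fails at once if a bystander is shoved more than 25 mm or tipped ((distance of wash_bottle from where it was at the start of the episode above 0.025 m or angle between wash_bottle's own z axis and vertical above 0.3 rad) or (distance of weighing_bottle from where it was at the start of the episode above 0.025 m or angle between weighing_bottle's own z axis and vertical above 0.3 rad) or (distance of reagent_jar from where it was at the start of the episode above 0.025 m or angle between reagent_jar's own z axis and vertical above 0.3 rad) or (distance of vial from where it was at the start of the episode above 0.025 m or angle between vial's own z axis and vertical above 0.3 rad) or distance of marker_pen from where it was at the start of the episode above 0.025 m).
It also fails if it takes over 64 s, if anything falls off the work surface, if the arm or the gripper's body presses on something with over 40 N, if the wrist force passes 120 N, or if a joint passes its speed limit or range.

## Working session

There is one attempt and no reset: what is moved stays moved. The work goes in short steps, Python scripts to look and compute and a tool call to move; the robot and the scene stay as the last step left them, time stands still between calls to the robot, and variables do not carry over. Pictures are saved under pics/ and viewed, about 8 in all and at most 12, crops included, and the job is handed in when it is done.

Besides the shell and the picture viewer there is one more tool, called in YAML: its name, and indented under it one key for each argument. carry_out: Moves the arm, as the interface text tells. Its arguments: {"type":"object","properties":{"plan":{"type":"array","items":{"type":"array","items":{"type":"array","items":{"type":"number"}}}},"newtons":{"type":"number"}},"required":["plan"]}

```bash
mkdir -p pics; ls
python3 - <<'E'
from station import sensors,cams
import cv2,json
s=sensors.sense();print(s)
for n in("scene","top"):
    c=cams.capture(n);cv2.imwrite(f"pics/{n}0.png",c["image"][:,:,::-1])
    print(n,c["vfov"],c["cx"],c["cy"],c["camera_from_world"])
E
```

```text
pics
{'clock': 0.0, 'q': array([ 1.13811915,  0.32184755, -0.070105  ,  1.45167597,  0.02263983,
        1.37076328, -0.05689316]), 'dq': array([-0.00159439,  0.00147791,  0.00017538, -0.00042989,  0.00141122,
        0.00026286,  0.00031327]), 'tau': array([-5.48265580e-04, -4.93587971e+01, -3.82536510e-01, -3.14339089e+01,
        1.28281867e-02,  1.10590359e-02, -3.56335659e-05]), 'position': array([ 0.28053343, -0.58568571,  0.19410728]), 'tool_rot': array([-9.13258941e-04,  9.75144756e-01,  2.21566684e-01, -2.73562672e-04]), 'force': array([-0.14782523,  0.0704497 ,  0.63872321]), 'moment': array([ 0.05754546, -0.00949475,  0.05647867]), 'grip_width': 0.08542414164194322}
scene 50.76891249168172 320.77615031238895 207.63712022387034 [[ 0.62297459 -0.78218281  0.00962848 -0.26988068]
 [-0.64646622 -0.52173462 -0.55666364  0.46133453]
 [ 0.44043624  0.34056282 -0.83068218  0.71460306]
 [ 0.          0.          0.          1.        ]]
top 42.35508727662121 318.9922467440199 199.358135574735 [[-0.02229091 -0.99970097  0.01005405  0.08438462]
 [-0.98775467  0.02046905 -0.15466654  0.54765344]
 [ 0.15441449 -0.0133786  -0.98791557  1.27259388]
 [ 0.          0.          0.          1.        ]]
```

View pics/scene0.png

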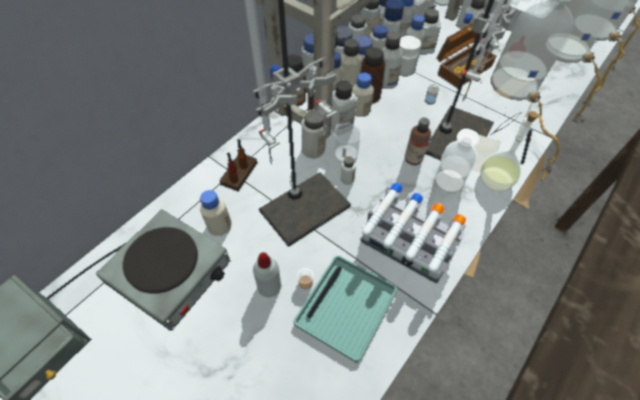

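View pics/top0.png

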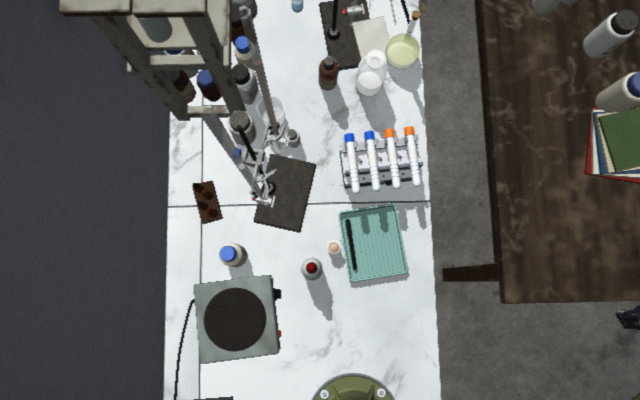

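The top view shows the blue caps at (350,138) and (369,135), and the orange caps at (390,132) and (409,131), which makes orange the two right-hand (-y) places. The tray spans about (340–407, 206–281), with the pen along its left wall and the red-capped bottle at (312,268). Next I'll measure these.

```bash
cat > h.py <<'E'
import numpy as np,cv2
from station import sensors,cams
from scipy.spatial.transform import Rotation as R
def cap(n):
    c=cams.capture(n);c["f"]=200/np.tan(np.radians(c["vfov"]/2));return c
def ray(c,u,v):
    T=c["camera_from_world"];Rm=T[:3,:3];o=-Rm.T@T[:3,3]
    return o,Rm.T@np.array([(u-c["cx"])/c["f"],(v-c["cy"])/c["f"],1])
def onz(c,uv,z):
    o,d=ray(c,*uv);return o+d*(z-o[2])/d[2]
def proj(c,p):
    q=c["camera_from_world"]@np.r_[p,1];return q[:2]/q[2]*c["f"]+[c["cx"],c["cy"]]
def tri(c1,a,c2,b):
    o1,d1=ray(c1,*a);o2,d2=ray(c2,*b)
    s=np.linalg.lstsq(np.c_[d1,-d2],o2-o1,rcond=None)[0];p,q=o1+d1*s[0],o2+d2*s[1]
    return (p+q)/2,np.linalg.norm(p-q)
def blobs(c,lo,hi,box,amin=15):
    h=cv2.cvtColor(c["image"],cv2.COLOR_RGB2HSV);m=cv2.inRange(h,np.array(lo),np.array(hi))
    k=np.zeros_like(m);x0,y0,x1,y1=box;k[y0:y1,x0:x1]=m[y0:y1,x0:x1]
    n,l,st,ce=cv2.connectedComponentsWithStats(k)
    return [(ce[i].round(1),st[i].tolist()) for i in range(1,n) if st[i][4]>=amin],l,k
E
python3 - <<'E'
from h import *
S,T=cap("scene"),cap("top")
bx={"s":(350,170,480,290),"t":(335,120,425,200)}
for nm,lo,hi in(("or",(5,130,120),(20,255,255)),("bl",(105,130,80),(125,255,255))):
    a=sorted([b[0] for b in blobs(S,lo,hi,bx["s"])[0]],key=lambda u:u[0])
    b=sorted([b[0] for b in blobs(T,lo,hi,bx["t"])[0]],key=lambda u:u[0])
    print(nm,a,b)
    for x,y in zip(a,b):print(tri(S,x,T,y), onz(T,y,.104))
# barrels in top: bright white
for nm,C,box in(("t",T,bx["t"]),):
    for b in blobs(C,(0,0,205),(180,30,255),box,40)[0]:print("white",b)
# tray
for C,box in((S,(280,240,410,370)),(T,(330,195,420,290))):
    bl,l,k=blobs(C,(75,40,60),(95,255,255),box,500)
    cs=max(cv2.findContours(k,cv2.RETR_EXTERNAL,cv2.CHAIN_APPROX_NONE)[0],key=cv2.contourArea)
    r=cv2.minAreaRect(cv2.convexHull(cs));q=cv2.approxPolyDP(cv2.convexHull(cs),5,True)[:,0]
    print("tray",q.tolist());print(np.array([onz(C,p,.018) for p in q]).round(3))
# zoom crops
t=cv2.resize(T["image"][115:290,300:430],None,fx=4.5,fy=4.5 if False else 3.4,interpolation=cv2.INTER_CUBIC)
t=cv2.resize(T["image"][115:290,300:430],None,fx=3.4,fy=3.4,interpolation=cv2.INTER_CUBIC)
cv2.imwrite("pics/t1.png",t[:,:,::-1])
E
```

```text
or [array([437.9, 207.5]), array([459.5, 218.5])] [array([388.7, 132.6]), array([408.8, 130.2])]
(array([ 0.70220232, -0.10262192,  0.10989162]), np.float64(0.0010342635789549839)) [ 0.70358442 -0.10310822  0.104     ]
(array([ 0.7071951 , -0.15224792,  0.10926533]), np.float64(0.00010061202587500444)) [ 0.7087674  -0.15332815  0.104     ]
bl [array([396.6, 186.9]), array([416.9, 197.3])] [array([348.8, 137.2]), array([368.9, 134.8])]
(array([ 0.69272909, -0.00403157,  0.10977707]), np.float64(0.0017934207869470915)) [ 0.69374981 -0.00377214  0.104     ]
(array([ 0.697876  , -0.05359516,  0.10867332]), np.float64(0.0009224238041607573)) [ 0.69890996 -0.05376619  0.104     ]
white (array([346.3, 150.6]), [335, 120, 38, 80, 901])
white (array([413.7, 136.6]), [394, 120, 31, 64, 569])
white (array([400.5, 160.1]), [378, 135, 42, 52, 825])
white (array([370.3, 163.5]), [358, 140, 21, 50, 419])
white (array([350.8, 165.6]), [342, 142, 17, 50, 394])
tray [[336, 256], [397, 288], [357, 361], [294, 323]]
[[ 0.515  0.022  0.018]
 [ 0.535 -0.125  0.018]
 [ 0.361 -0.146  0.018]
 [ 0.342 -0.004  0.018]]
tray [[394, 204], [406, 272], [351, 281], [339, 213]]
[[ 0.537 -0.122  0.018]
 [ 0.362 -0.145  0.018]
 [ 0.342 -0.004  0.018]
 [ 0.516  0.021  0.018]]
```

View pics/t1.png

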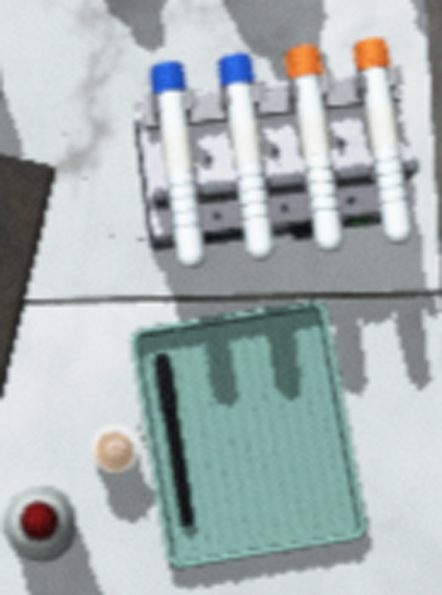

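```bash
cat >> h.py <<'E'
YR=.0973; YT=.137; TRAY=np.array([.439,-.0625])
ORI={"A":np.array([.6385,-.1088]),"B":np.array([.6435,-.1587])}
def fr(o,yaw,x,y=0):
    c,s=np.cos(yaw),np.sin(yaw);return o+[c*x-s*y,s*x+c*y]
def go(p,yaw,pitch=0):
    """turn and shift (cm) in tool axes; pitch>0 tilts tool x upward"""
    s=sensors.sense();w=s["tool_rot"];R0=R.from_quat([w[1],w[2],w[3],w[0]])
    Rt=R.from_euler('z',yaw)*R.from_euler('y',-pitch)*R.from_euler('x',np.pi)
    print("to",np.round(p,4),"turn",(R0.inv()*Rt).as_rotvec().round(3),"shift cm",(R0.inv().apply(np.array(p)-s["position"])*100).round(2),"t",s["clock"])
E
python3 - <<'E'
from h import *
S,T=cap("scene"),cap("top")
for k,o in ORI.items():
    for n,C in(("scene",S),("top",T)):
        g=cv2.cvtColor(C["image"],cv2.COLOR_RGB2GRAY)
        print(k,n,[ (x,proj(C,np.r_[fr(o,YR,x),.102]).round(1).tolist()) for x in(75,-75) for x in [x/1000]])
    # cross profiles at mid tail, along y_r, at z=.102 (top)
    g=cv2.cvtColor(T["image"],cv2.COLOR_RGB2GRAY).astype(np.float32)
    for x in(-.04,-.06,.0,.02):
        ps=np.float32([proj(T,np.r_[fr(o,YR,x,y),.102]) for y in np.arange(-.02,.0201,.002)])
        print(x,cv2.remap(g,ps[:,0],ps[:,1],cv2.INTER_LINEAR).ravel().astype(int))
    ps=np.float32([proj(T,np.r_[fr(o,YR,x),.102]) for x in np.arange(-.095,-.055,.002)])
    print("tail from -95 step 2",cv2.remap(g,ps[:,0],ps[:,1],cv2.INTER_LINEAR).ravel().astype(int))
for p in((347.9,219.4),(355.3,269.4)):
    w=onz(T,p,.012)[:2]-TRAY;print("pen in tray",R.from_euler('z',-YT).apply([*w,0]).round(4))
go([*fr(ORI["B"],YR,-.071),.17],YR)
E
```

```text
A scene [(0.075, [438.9, 206.0]), (-0.075, [407.8, 258.2])]
A top [(0.075, [387.8, 129.1]), (-0.075, [396.4, 188.1])]
-0.04 [ 84 104 127 139 150 177 207 231 241 246 248 246 238 221 183 151 140 140
 141 141 142]
-0.06 [ 90  92  97 103 129 167 206 232 242 246 248 247 241 225 173  96  38  21
  29  23  23]
0.0 [104 121 142 152 155 176 211 230 239 243 244 242 236 219 189 156 183 209
 223 226 227]
0.02 [154 157 153 147 154 183 217 233 241 244 245 243 235 216 187 158 148 158
 174 181 172]
tail from -95 step 2 [150 151 152 151 150 150 151 149 144 135 139 178 212 234 245 247 248 248
 248 249]
B scene [(0.075, [460.7, 216.7]), (-0.075, [430.9, 270.8])]
B top [(0.075, [407.7, 126.8]), (-0.075, [416.6, 185.7])]
-0.04 [212 188 155 146 151 176 207 233 241 246 248 246 239 224 189 157 139 139
 141 140 138]
-0.06 [226 222 200 165 155 177 213 232 242 247 248 247 240 222 182 134  98  94
  92  91  89]
0.0 [222 197 166 148 156 183 212 231 240 244 245 243 236 218 185 154 174 198
 214 217 217]
0.02 [227 206 172 150 153 186 220 235 242 244 244 242 234 215 187 152 141 146
 149 150 156]
tail from -95 step 2 [153 151 151 151 150 149 148 151 147 134 136 172 212 232 243 248 248 248
 248 248]
pen in tray [0.0687 0.052  0.    ]
pen in tray [-0.0609  0.0548  0.    ]
to [ 0.5728 -0.1656  0.17  ] turn [-0.    0.    0.35] shift cm [ 44.51 -25.3    2.5 ] t 0.3
```

carry_out:
  plan:
    - [[0, 0, 0.05, 2, -1.1, 0, 4], [0, 0, 0.1, 6, -3.4, 0.2, 2], [0, 0, 0.15, 10.5, -6, 0.4, 0], [0, 0, 0.2, 15.5, -8.8, 0.7, 0], [0, 0, 0.25, 20.5, -11.6, 1, 0], [0, 0, 0.3, 25.5, -14.5, 1.3, 0], [0, 0, 0.35, 30.5, -17.3, 1.6, 0], [0, 0, 0.35, 35, -19.9, 1.9, 0], [0, 0, 0.35, 39, -22.2, 2.2, 0], [0, 0, 0.35, 42, -23.9, 2.4, 0], [0, 0, 0.35, 44, -25, 2.5, 0], [0, 0, 0.35, 44.5, -25.3, 2.5, 0]]

```text
clock: 1.5
position: [0.5754, -0.1586, 0.17]
tool_rot: [-0.002, 0.999, 0.053, 0.001]
force: [0.4, 0.6, -0.1]
grip_width: 0.0001
```

Run:
```python
from h import *
go([*fr(ORI["B"],YR,-.071),.115],YR);s=sensors.sense();print(s["position"],s["force"],s["grip_width"])
S=cap("scene");cv2.imwrite("pics/s2.png",cv2.resize(S["image"][100:340,300:520],None,fx=2.5,fy=2.5)[:,:,::-1])
```

```text
to [ 0.5728 -0.1656  0.115 ] turn [-0.003 -0.001  0.009] shift cm [-0.34  0.69  5.49] t 1.5
[ 0.57540178 -0.15859215  0.16996607] [ 0.44077992  0.64515649 -0.06525512] 0.00011322335063955478
```

View pics/s2.png

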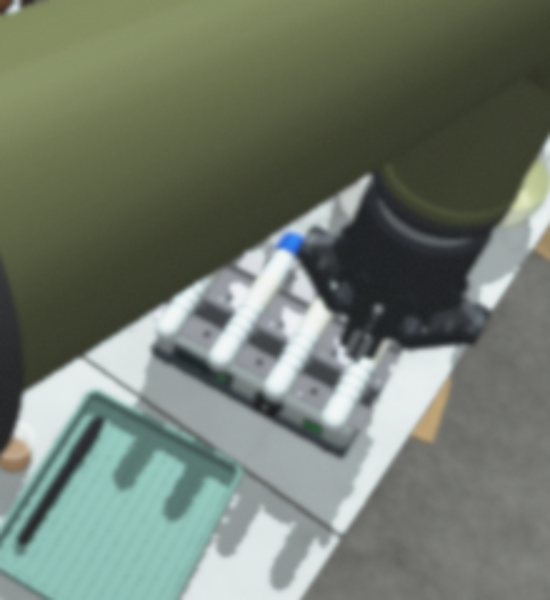

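The gripper is above the outer orange tube. The offset may only be lag, so I'll hold the pose briefly and re-read before pressing.

carry_out:
  plan:
    - [[0, 0, 0, 0, 0, 1, 0], [0, 0, 0, 0, 0, 2, 0], [0, 0, 0, 0, 0, 3, 0], [0, 0, 0, 0, 0, 3, 0], [0, 0, 0, 0, 0, 3, 0]]

```text
clock: 2.05
position: [0.5722, -0.1666, 0.1397]
tool_rot: [-0.0, 0.999, 0.048, -0.0]
force: [0.6, 0.6, 0.3]
grip_width: -0.0001
```

Run:
```python
from h import *
go([*fr(ORI["B"],YR,-.071),.114],YR);s=sensors.sense();print(s["position"],s["force"])
```

```text
to [ 0.5728 -0.1656  0.114 ] turn [-0.     0.001 -0.002] shift cm [ 0.07 -0.09  2.57] t 2.05
[ 0.5722056  -0.16658182  0.13972071] [0.58356465 0.63493865 0.29669605]
```

carry_out:
  plan:
    - [[0, 0, 0, 0, -0.1, 1.2, 0], [0, 0, 0, 0, -0.1, 2.2, 0], [0, 0, 0, 0, -0.1, 2.7, 0], [0, 0, 0, 0, -0.1, 2.9, 0], [0, 0, 0, 0, -0.1, 3.1, 0], [0, 0, 0, 0, -0.1, 3.2, 0], [0, 0, 0, 0, -0.1, 3.3, 0], [0, 0, 0, 0, -0.1, 3.3, 0]]

```text
clock: 2.85
position: [0.5728, -0.1648, 0.1073]
tool_rot: [0.0, 0.999, 0.048, 0.0]
force: [-0.1, -0.4, 0.1]
grip_width: 0.0001
```

carry_out:
  plan:
    - [[0, 0, 0, 0, 0, 0.1, 0], [0, 0, 0, 0, 0, 0.2, 0], [0, 0, 0, 0, 0, 0.3, 0], [0, 0, 0, 0, 0, 0.3, 0]]

```text
clock: 3.25
position: [0.5726, -0.1647, 0.104]
tool_rot: [-0.0, 0.999, 0.048, -0.0]
force: [-0.4, -0.1, -0.6]
grip_width: 0.0001
```

Run:
```python
from h import *
S,T=cap("scene"),cap("top");print(sensors.sense()["force"])
for C,b in((S,(350,170,480,290)),(T,(335,110,425,200))):print(blobs(C,(5,130,120),(20,255,255),b,8)[0])
a=cv2.resize(S["image"][150:300,340:490],None,fx=2.6,fy=2.6);b=cv2.resize(T["image"][110:230,330:480],None,fx=2.6,fy=2.6)
im=np.zeros((390,790,3),np.uint8);im[:390,:390]=a;im[:b.shape[0],400:790]=b;cv2.imwrite("pics/c3.png",im[:,:,::-1])
```

```text
[ 0.15609571 -0.18094717 -0.26936953]
[]
[(array([408.8, 130.2]), [404, 126, 10, 9, 67]), (array([388.7, 132.7]), [384, 128, 11, 10, 81])]
```

View pics/c3.png

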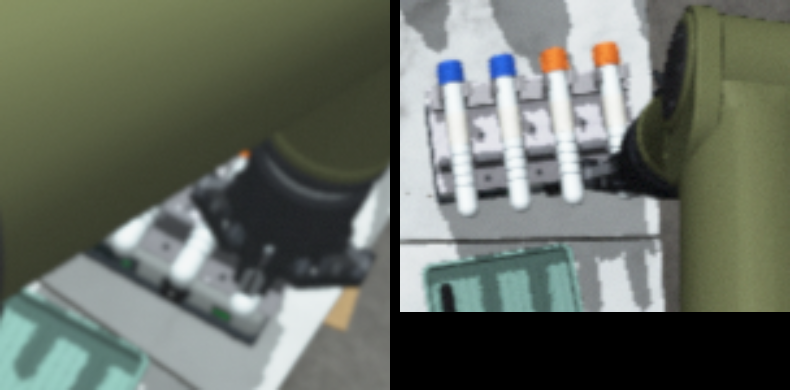

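Run:
```python
from h import *
S,T=cap("scene"),cap("top");s=sensors.sense();print(s["position"],s["force"],s["tau"])
for C in(S,T):print(proj(C,s["position"]),proj(C,s["position"]+[0,0,.03]),proj(C,s["position"]+[0,0,.073]))
p=proj(S,s["position"]).astype(int)
cv2.imwrite("pics/s4.png",cv2.resize(S["image"][p[1]-50:p[1]+50,p[0]-50:p[0]+50],None,fx=5.9,fy=5.9,interpolation=cv2.INTER_CUBIC)[:,:,::-1])
```

```text
[ 0.57273824 -0.16479336  0.10423221] [-0.06100195  0.13376464  0.13110866] [ 1.49484629e-03 -4.39352167e+01 -2.91951746e+00 -2.94530886e+01
  1.26682207e-02  2.58809006e-03  1.98115453e-05]
[431.66540632 268.51480479] [435.27532941 261.60589701] [440.86050087 250.91662921]
[416.24024455 183.97038698] [418.70881488 181.65338801] [422.46186483 178.13077705]
```

View pics/s4.png

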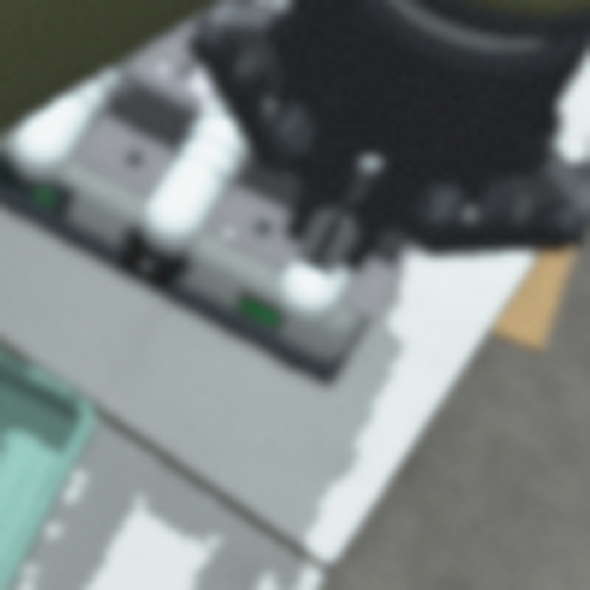

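The TCP projects to the tail, but the visible fingertips look higher than that, and there is no force on the tool and the cap hasn't moved. I'll lower in small steps and watch the force.

carry_out:
  plan:
    - [[0, 0, 0, 0, 0, 0.1, 0], [0, 0, 0, 0, 0, 0.2, 0], [0, 0, 0, 0, 0, 0.3, 0], [0, 0, 0, 0, 0, 0.3, 0]]

```text
clock: 3.85
position: [0.5726, -0.1647, 0.101]
tool_rot: [-0.0, 0.999, 0.048, -0.0]
force: [-0.0, -0.3, -0.0]
grip_width: 0.0
```

Run:
```python
from h import *
T=cap("top");s=sensors.sense();print(s["position"],s["force"],s["moment"])
print(blobs(T,(5,130,120),(20,255,255),(335,110,425,200),8)[0])
```

```text
[ 0.57264637 -0.1647803   0.10106332] [-1.08365177 -0.24994474  0.13680201] [ 0.02101803 -0.05774833 -0.02480933]
[(array([408.7, 130.2]), [404, 126, 10, 9, 68]), (array([388.7, 132.7]), [384, 128, 11, 10, 81])]
```

carry_out:
  plan:
    - [[0, 0, 0, 0, 0, 0.2, 0], [0, 0, 0, 0, 0, 0.3, 0], [0, 0, 0, 0, 0, 0.4, 0], [0, 0, 0, 0, 0, 0.5, 0], [0, 0, 0, 0, 0, 0.5, 0]]

```text
clock: 4.4
position: [0.5726, -0.1648, 0.096]
tool_rot: [-0.0, 0.999, 0.048, -0.0]
force: [0.0, 0.5, -0.1]
grip_width: 0.0001
```

Run:
```python
from h import *
S,T=cap("scene"),cap("top");s=sensors.sense();print(s["position"],s["force"],s["moment"])
print(blobs(T,(5,130,120),(20,255,255),(335,110,425,200),8)[0])
g=cv2.resize(S["image"][215:305,385:475],None,fx=6.5,fy=6.5,interpolation=cv2.INTER_CUBIC)
for dx in(0,):
  for z,col in((0,(255,0,0)),(.03,(0,255,0))):
    p=(proj(S,s["position"]+[0,0,z])-[385,215])*6.5;cv2.circle(g,tuple(p.astype(int)),4,col,1)
cv2.imwrite("pics/s5.png",g[:,:,::-1])
```

```text
[ 0.57273614 -0.16478142  0.09619282] [ 0.38303562  0.49551314 -0.15306022] [-0.05813474 -0.01217217  0.02110543]
[(array([408.7, 130.2]), [404, 126, 10, 9, 68]), (array([388.7, 132.6]), [384, 128, 11, 10, 82])]
```

View pics/s5.png

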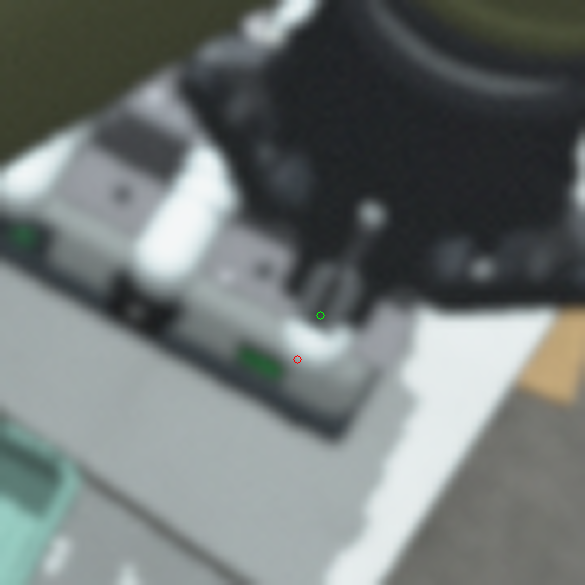

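In this view the fingertips sit about 25–30 mm above the reported TCP. I'll keep stepping down until I feel contact, which will give the true tip offset.

carry_out:
  plan:
    - [[0, 0, 0, 0, 0, 0.2, 0], [0, 0, 0, 0, 0, 0.4, 0], [0, 0, 0, 0, 0, 0.6, 0], [0, 0, 0, 0, 0, 0.6, 0]]

```text
clock: 4.9
position: [0.5724, -0.1647, 0.0897]
tool_rot: [-0.0, 0.999, 0.048, -0.0]
force: [-0.8, -0.6, -0.1]
grip_width: -0.0002
```

carry_out:
  plan:
    - [[0, 0, 0, 0, 0, 0.1, 0], [0, 0, 0, 0, 0, 0.2, 0], [0, 0, 0, 0, 0, 0.3, 0], [0, 0, 0, 0, 0, 0.3, 0]]

```text
clock: 5.3
position: [0.5726, -0.1648, 0.087]
tool_rot: [0.0, 0.999, 0.048, -0.0]
force: [0.2, -0.1, -0.2]
grip_width: -0.0
```

carry_out:
  plan:
    - [[0, 0, 0, 0, 0, 0.1, 0], [0, 0, 0, 0, 0, 0.2, 0], [0, 0, 0, 0, 0, 0.3, 0], [0, 0, 0, 0, 0, 0.3, 0]]

```text
clock: 5.7
position: [0.5726, -0.1648, 0.084]
tool_rot: [-0.0, 0.999, 0.048, -0.0]
force: [-0.9, -0.2, 0.0]
grip_width: -0.0001
```

carry_out:
  plan:
    - [[0, 0, 0, 0, 0, 0.1, 0], [0, 0, 0, 0, 0, 0.2, 0], [0, 0, 0, 0, 0, 0.2, 0]]

```text
clock: 6.0
position: [0.5726, -0.1648, 0.082]
tool_rot: [-0.0, 0.999, 0.048, -0.0]
force: [-0.2, -0.3, 0.5]
grip_width: 0.0003
```

Run:
```python
from h import *
S,T=cap("scene"),cap("top");s=sensors.sense();print(s["position"],s["force"],s["moment"])
print(blobs(T,(5,130,120),(20,255,255),(335,110,425,200),8)[0])
g=cv2.resize(S["image"][225:295,395:465],None,fx=8,fy=8,interpolation=cv2.INTER_CUBIC)
cv2.imwrite("pics/s6.png",g[:,:,::-1])
```

```text
[ 0.57270095 -0.16480152  0.0821702 ] [-0.65839442  0.36388153  0.88350156] [-0.01936645  0.01006367  0.0354215 ]
[(array([408.8, 130.2]), [404, 126, 10, 9, 67]), (array([388.7, 132.7]), [384, 128, 11, 10, 81])]
```

View pics/s6.png

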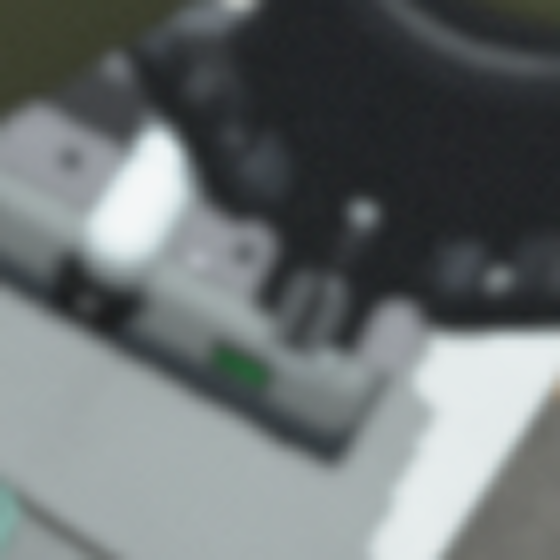

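The shut fingers now hide the tail, yet there is still no contact. I'll work out where the visible tip lies at the candidate heights and check the top view too.

Run:
```python
from h import *
S,T=cap("scene"),cap("top");s=sensors.sense();P=s["position"];print(P)
for z in(.082,.09,.1,.11,.12):
    w=onz(S,(435,268),z);print(z,w.round(4),"in B frame",R.from_euler('z',-YR).apply([*(w[:2]-ORI["B"]),0])[:2].round(4))
print("tcp in B frame",R.from_euler('z',-YR).apply([*(P[:2]-ORI["B"]),0])[:2].round(4))
x,y=proj(T,P);print(x,y)
g=cv2.resize(T["image"][140:210,380:450],None,fx=8,fy=8,interpolation=cv2.INTER_CUBIC)
for z in(0,.03,.08):
    p=(proj(T,P+[0,0,z])-[380,140])*8;cv2.circle(g,tuple(p.astype(int)),4,(255,0,0),1)
cv2.imwrite("pics/t7.png",g[:,:,::-1])
```

```text
[ 0.57276683 -0.16479646  0.08226477]
0.082 [ 0.5905 -0.168   0.082 ] in B frame [-0.0537 -0.0041]
0.09 [ 0.5859 -0.1685  0.09  ] in B frame [-0.0583 -0.0041]
0.1 [ 0.5802 -0.1691  0.1   ] in B frame [-0.064  -0.0042]
0.11 [ 0.5745 -0.1697  0.11  ] in B frame [-0.0697 -0.0042]
0.12 [ 0.5688 -0.1703  0.12  ] in B frame [-0.0754 -0.0043]
tcp in B frame [-0.071   0.0008]
414.50568912873985 185.58771202155276
```

View pics/t7.png

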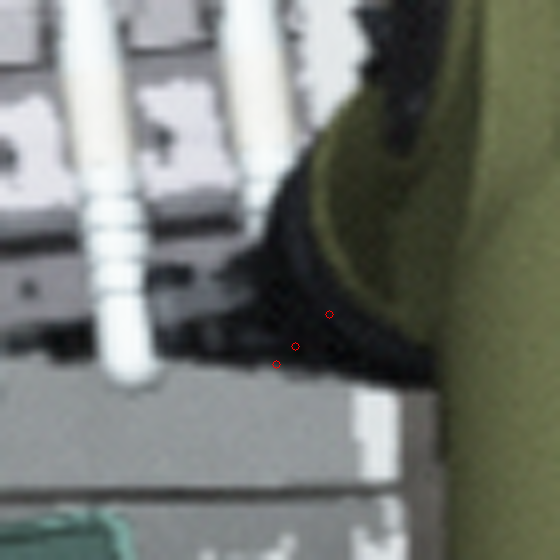

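With the tip over x = -71, its height comes out at about 0.111 when the reported z is 0.082. So the true fingertips sit about 29 mm above the reported TCP, and contact should come next. I'll carry on pressing.

carry_out:
  plan:
    - [[0, 0, 0, 0, 0, 0.1, 0], [0, 0, 0, 0, 0, 0.2, 0], [0, 0, 0, 0, 0, 0.2, 0]]

```text
clock: 6.5
position: [0.5726, -0.1648, 0.08]
tool_rot: [-0.0, 0.999, 0.048, -0.0]
force: [-0.2, -0.2, -0.7]
grip_width: -0.0001
```

carry_out:
  plan:
    - [[0, 0, 0, 0, 0, 0.1, 0], [0, 0, 0, 0, 0, 0.2, 0], [0, 0, 0, 0, 0, 0.2, 0]]

```text
clock: 6.8
position: [0.5726, -0.1648, 0.078]
tool_rot: [-0.0, 0.999, 0.048, -0.0]
force: [-0.5, -0.5, -0.0]
grip_width: 0.0002
```

carry_out:
  plan:
    - [[0, 0, 0, 0, 0, 0.1, 0], [0, 0, 0, 0, 0, 0.2, 0], [0, 0, 0, 0, 0, 0.2, 0]]

```text
clock: 7.1
position: [0.5727, -0.1648, 0.0761]
tool_rot: [-0.0, 0.999, 0.048, -0.0]
force: [0.5, 0.9, 0.8]
grip_width: -0.0002
```

carry_out:
  plan:
    - [[0, 0, 0, 0, 0, 0.1, 0], [0, 0, 0, 0, 0, 0.2, 0], [0, 0, 0, 0, 0, 0.2, 0]]

```text
clock: 7.4
position: [0.5728, -0.1651, 0.075]
tool_rot: [0.0, 0.999, 0.048, 0.0]
force: [-2.7, -0.2, 4.1]
grip_width: 0.0002
```

Run:
```python
from h import *
S,T=cap("scene"),cap("top");s=sensors.sense();print(s["position"],s["force"],s["moment"])
print(blobs(T,(5,130,120),(20,255,255),(335,110,425,200),8)[0])
g=cv2.cvtColor(S["image"],cv2.COLOR_RGB2GRAY)
print(g[252:284,422:450])
```

```text
[ 0.57276392 -0.16514788  0.07491351] [-2.83860381 -0.06696723  5.0928758 ] [-2.60192492e-04  5.27893073e-01  5.44053193e-04]
[(array([408.9, 130.2]), [405, 126, 9, 9, 67]), (array([388.7, 132.7]), [384, 128, 11, 10, 81])]
[[ 53  44  42  44  43  43  42  42  38  36  38  38  37  37  38  55  87 110
   98  67  42  37  36  36  35  34  37  38]
 [ 82  62  51  47  49  43  40  38  37  36  37  38  38  35  41  68 112 138
  125  84  51  37  36  36  36  36  37  34]
 [116  97  79  69  66  59  47  39  36  37  37  36  36  37  44  62  98 120
  107  73  47  37  34  34  37  38  35  35]
 [140 126 105  91  89  85  68  48  40  35  38  37  34  36  40  56  73  82
   74  53  42  38  37  37  36  34  35  35]
 [149 136 117  99 104 107  89  60  41  36  36  36  36  38  45  54  63  62
   50  42  39  38  38  37  36  38  37  39]
 [152 143 128 117 121 123 101  65  43  38  35  37  37  40  48  57  59  53
   42  37  37  36  39  38  37  38  43  45]
 [153 150 143 137 138 130 102  66  42  37  35  38  40  43  53  59  54  47
   40  35  37  40  37  38  38  38  45  55]
 [150 151 151 150 143 126  93  57  41  40  42  42  42  47 
[... 2167 characters left out ...]
170 166 160 147 126 101  79  64  60  63  67  76  86  92  95  96  94 106
  133 155 165 167 169 170 172 178 198 221]
 [171 171 170 164 154 138 113  87  69  61  62  63  67  73  76  78  88 117
  147 161 167 168 169 171 177 194 215 228]
 [173 172 172 171 168 160 146 126 105  91  78  67  63  63  65  73  99 133
  157 167 167 168 169 170 180 206 224 232]
 [173 172 173 172 172 170 165 156 145 132 114  96  78  67  67  84 117 148
  164 169 169 168 170 171 184 208 227 232]
 [173 173 173 172 172 172 171 169 166 159 148 134 113  97  92 111 140 160
  168 170 169 170 170 176 195 218 229 233]
 [173 172 172 172 172 173 172 171 171 170 165 158 149 138 133 143 158 168
  171 170 171 171 172 186 212 227 232 233]]
```

Contact at last: 5 N up and 3 N towards -x, so the tip is on the rounded end of the tail. I'll back up, shift 6 mm inward and press again.

carry_out:
  plan:
    - [[0, 0, 0, 0, 0, -0.4, 0], [0, 0, 0, 0.6, 0, -0.4, 0], [0, 0, 0, 0.6, 0, -0.2, 0], [0, 0, 0, 0.6, 0, -0.1, 0], [0, 0, 0, 0.6, 0, 0, 0], [0, 0, 0, 0.6, 0, 0, 0]]

```text
clock: 8.1
position: [0.5795, -0.1642, 0.0751]
tool_rot: [0.0, 0.999, 0.048, 0.001]
force: [0.3, 0.5, 5.4]
grip_width: 0.0003
```

carry_out:
  plan:
    - [[0, 0, 0, 0, 0, 0.1, 0], [0, 0, 0, 0, 0, 0.2, 0], [0, 0, 0, 0, 0, 0.3, 0], [0, 0, 0, 0, 0, 0.3, 0]]

```text
clock: 8.5
position: [0.5796, -0.1652, 0.0742]
tool_rot: [0.001, 0.999, 0.048, 0.001]
force: [-5.4, -0.5, 14.5]
grip_width: -0.0002
```

carry_out:
  plan:
    - [[0, 0, 0, 0, 0, 0.1, 0], [0, 0, 0, 0, 0, 0.2, 0], [0, 0, 0, 0, 0, 0.2, 0]]

```text
clock: 8.8
position: [0.5788, -0.1657, 0.0722]
tool_rot: [0.001, 0.999, 0.048, 0.0]
force: [-5.9, 0.2, 16.5]
grip_width: -0.0003
```

Run:
```python
from h import *
T=cap("top");s=sensors.sense();print(s["position"],s["force"],s["moment"])
print(blobs(T,(5,130,120),(20,255,255),(335,110,425,200),8)[0])
```

```text
[ 0.57870049 -0.1656552   0.07211956] [-6.16538645 -1.35617468 15.87320725] [-0.10274576  1.29734083 -0.01773139]
[(array([409.3, 130.2]), [405, 126, 10, 10, 72]), (array([388.7, 132.7]), [384, 128, 11, 10, 81])]
```

The tail is moving down, about 3 mm so far at 16 N. I'll continue.

carry_out:
  plan:
    - [[0, 0, 0, 0, 0, 0.1, 0], [0, 0, 0, 0, 0, 0.2, 0], [0, 0, 0, 0, 0, 0.3, 0], [0, 0, 0, 0, 0, 0.3, 0]]

```text
clock: 9.25
position: [0.5778, -0.1642, 0.0656]
tool_rot: [-0.0, 0.999, 0.048, -0.001]
force: [-1.2, 0.0, 0.8]
grip_width: -0.0
```

Run:
```python
from h import *
T=cap("top");s=sensors.sense();print(s["position"],s["force"],s["moment"])
print(blobs(T,(5,130,120),(20,255,255),(335,110,425,200),8)[0])
```

```text
[ 0.57784394 -0.16414996  0.06548386] [-1.00583603 -0.73033625  0.85174457] [0.01866782 0.34907138 0.01426406]
[(array([412. , 130.4]), [408, 126, 9, 10, 75]), (array([388.7, 132.6]), [384, 128, 11, 10, 81])]
```

It snapped out: the force fell to about 1 N and the cap shifted in the top view. I'll raise the tool and locate the tipped tube.

carry_out:
  plan:
    - [[0, 0, 0, 0, 0, -1, 0], [0, 0, 0, -1, 0, -3, 0], [0, 0, 0, -4, 0, -6, 1], [0, 0, 0, -8, 0, -8, 2], [0, 0, 0, -12, 0, -9, 3.6], [0, 0, 0, -12, 0, -9, 3.6], [0, 0, 0, -12, 0, -9, 3.6]]

```text
clock: 10.0
position: [0.4597, -0.1761, 0.1573]
tool_rot: [0.001, 0.999, 0.048, 0.001]
force: [-0.2, 0.0, -0.3]
grip_width: 0.0359
```

Run:
```python
from h import *
S,T=cap("scene"),cap("top");s=sensors.sense();print(s["position"],s["force"],s["grip_width"])
for C,b in((S,(350,170,480,290)),(T,(335,110,425,200))):print(blobs(C,(5,130,120),(20,255,255),b,8)[0])
a=cv2.resize(S["image"][150:300,340:490],None,fx=2.6,fy=2.6);b=cv2.resize(T["image"][110:260,330:480],None,fx=2.6,fy=2.6)
im=np.zeros((390,790,3),np.uint8);im[:390,:390]=a;im[:b.shape[0],400:790]=b;cv2.imwrite("pics/c8.png",im[:,:,::-1])
```

```text
[ 0.46030662 -0.17531849  0.15631265] [-0.50475736 -0.18946419  0.33440005] 0.03592517740366535
[]
[(array([410.4, 130. ]), [406, 126, 10, 9, 77]), (array([388.7, 132.7]), [384, 128, 11, 10, 81])]
```

View pics/c8.png

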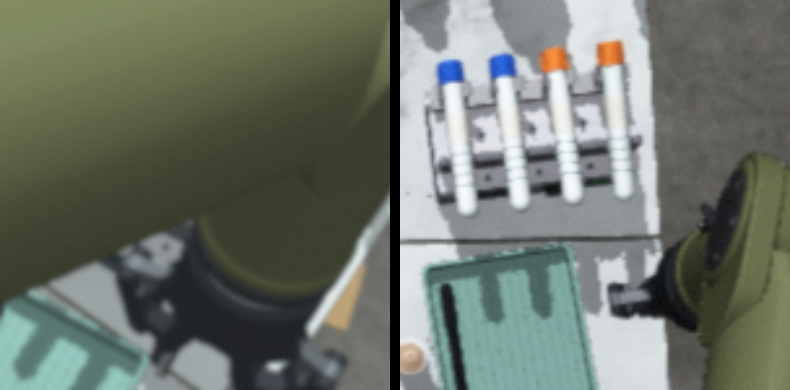

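The outer orange tube is now tipped: its cap is at (410.4,130) and its tail at about (416,185), with the other caps unmoved. In the top view the fingers show at about (414,225), so I'll use that to check the horizontal TCP offset.

Run:
```python
from h import *
S,T=cap("scene"),cap("top");s=sensors.sense();P=s["position"]
for z in(0,.035,.07):print(z,proj(T,P+[0,0,z]).round(1),proj(S,P+[0,0,z]).round(1))
im=np.zeros((400,790,3),np.uint8)
im[:,:390]=cv2.resize(T["image"][200:250,395:443],(390,400),interpolation=cv2.INTER_CUBIC)
x,y=proj(S,P).astype(int);print(x,y);im[:,400:]=cv2.resize(S["image"][y-35:y+35,x-35:x+35],(390,400),interpolation=cv2.INTER_CUBIC)
cv2.imwrite("pics/c9.png",im[:,:,::-1])
g=cv2.cvtColor(T["image"],cv2.COLOR_RGB2GRAY).astype(np.float32)
o=ORI["B"]
for x,z in((-.06,.096),(-.04,.098),(0,.106),(.02,.11)):
    ps=np.float32([proj(T,np.r_[fr(o,YR,x,y),z]) for y in np.arange(-.02,.0201,.002)])
    p=cv2.remap(g,ps[:,0],ps[:,1],cv2.INTER_LINEAR).ravel();print(x,p.astype(int))
```

```text
0 [427.6 227.7] [410.7 305.2]
0.035 [431.  226.1] [414.6 297.5]
0.07 [434.6 224.5] [418.9 289.1]
410 305
-0.06 [220 204 177 149 142 159 186 212 229 238 240 238 229 212 173 134 119 115
 113 108 104]
-0.04 [203 172 149 141 142 160 188 212 228 239 239 235 225 204 166 139 134 135
 136 136 137]
0 [223 210 180 140 144 170 198 218 228 233 234 232 223 204 169 146 154 186
 211 215 215]
0.02 [227 223 204 164 158 179 208 227 233 236 235 231 222 197 170 149 135 134
 133 136 138]
```

View pics/c9.png

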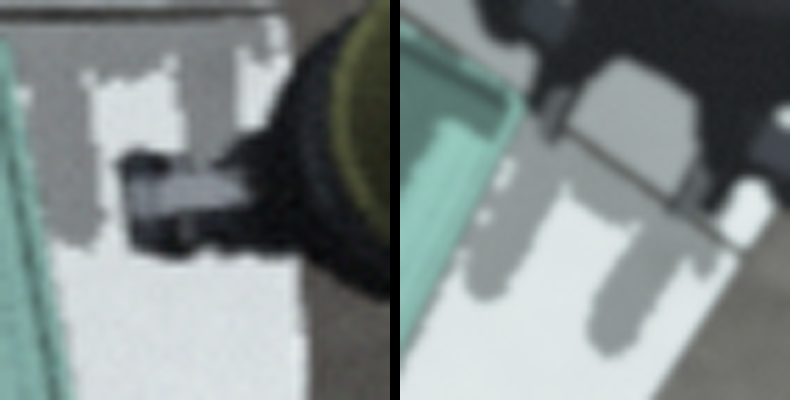

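Run:
```python
from h import *
go([*fr(ORI["B"],YR,-.0038,-.001),.1398],YR,.2)
go([*fr(ORI["B"],YR,.0121,-.001),.0614],YR,.2)
```

```text
to [ 0.6398 -0.1601  0.1398] turn [-0.001  0.2    0.001] shift cm [18.03  0.26  1.6 ] t 10.2
to [ 0.6556 -0.1585  0.0614] turn [-0.001  0.2    0.001] shift cm [19.62  0.27  9.44] t 10.2
```

carry_out:
  plan:
    - [[0, 0.05, 0, 2, 0, 0, 3.6], [0, 0.1, 0, 5.5, 0.1, 0, 3.6], [0, 0.15, 0, 9.5, 0.2, 0.5, 3.6], [0, 0.2, 0, 13.5, 0.2, 1, 3.6], [0, 0.2, 0, 16.5, 0.2, 1.4, 3.6], [0, 0.2, 0, 18, 0.3, 1.6, 3.6], [0, 0.2, 0, 18, 0.3, 1.6, 3.6], [0, 0.2, 0, 18, 0.3, 1.6, 3.6]]

```text
clock: 11.0
position: [0.6385, -0.1607, 0.139]
tool_rot: [-0.005, 0.994, 0.049, 0.099]
force: [-0.1, 0.0, -0.8]
grip_width: 0.0359
```

Run:
```python
from h import *
go([*fr(ORI["B"],YR,.0121,-.001),.0614],YR,.2)
```

```text
to [ 0.6556 -0.1585  0.0614] turn [-0.001  0.002  0.   ] shift cm [ 0.17 -0.04  7.95] t 11.0
```

carry_out:
  plan:
    - [[0, 0, 0, 0, 0, 1.5, 3.6], [0, 0, 0, 0.1, 0, 3, 3.6], [0, 0, 0, 0.1, 0, 4.5, 3.6], [0, 0, 0, 0.1, 0, 5.5, 3.6], [0, 0, 0, 0.1, 0, 6.3, 3.6], [0, 0, 0, 0.1, 0, 7, 3.6], [0, 0, 0, 0.1, 0, 7.5, 3.6], [0, 0, 0, 0.1, 0, 7.9, 3.6], [0, 0, 0, 0.1, 0, 7.9, 3.6]]

```text
clock: 11.9
position: [0.6552, -0.1597, 0.0626]
tool_rot: [-0.005, 0.994, 0.048, 0.1]
force: [0.3, 0.7, 0.6]
grip_width: 0.0358
```

Run:
```python
from h import *
T=cap("top");s=sensors.sense();print(s["position"],s["force"],s["moment"])
print(blobs(T,(5,130,120),(20,255,255),(335,110,425,200),8)[0])
```

```text
[ 0.65535753 -0.1597803   0.06300209] [-0.25336578 -0.36777962  0.45092764] [-0.00384531  0.16492697  0.03540288]
[(array([410.4, 130. ]), [406, 126, 10, 9, 77]), (array([388.7, 132.6]), [384, 128, 11, 10, 82])]
```

carry_out:
  plan:
    - [[0, 0, 0, 0, 0, 0.1, 1.5], [0, 0, 0, 0, 0, 0.1, 1.5], [0, 0, 0, 0, 0, 0.1, 1.5], [0, 0, 0, 0, 0, 0.1, 1.5], [0, 0, 0, 0, 0, 0.1, 1.5]]
  newtons: 30

```text
clock: 12.45
position: [0.6558, -0.1598, 0.0625]
tool_rot: [-0.005, 0.994, 0.048, 0.1]
force: [-0.7, 1.2, 2.6]
grip_width: 0.0187
```

carry_out:
  plan:
    - [[0, 0, 0, 0, 0, -0.3, 1.5], [0, 0, 0, -0.1, 0, -0.8, 1.5], [0, 0, 0, -0.3, 0, -1.5, 1.5], [0, 0, 0, -0.5, 0, -2.5, 1.5], [0, 0, 0, -0.7, 0, -3.5, 1.5], [0, 0, 0, -1, 0, -5, 1.5], [0, 0, 0, -1.2, 0, -6, 1.5], [0, 0, 0, -1.2, 0, -6, 1.5], [0, 0, 0, -1.2, 0, -6, 1.5]]

```text
clock: 13.35
position: [0.632, -0.1622, 0.1189]
tool_rot: [-0.005, 0.994, 0.048, 0.1]
force: [-0.5, -0.4, -1.1]
grip_width: 0.0188
```

Run:
```python
from h import *
T=cap("top");s=sensors.sense();print(s["position"],s["force"],s["moment"],s["grip_width"])
print(blobs(T,(5,130,120),(20,255,255),(335,90,440,200),8)[0])
print(blobs(T,(105,130,80),(125,255,255),(335,110,425,200),8)[0])
cv2.imwrite("pics/t10.png",cv2.resize(T["image"][100:250,330:480],None,fx=4,fy=4,interpolation=cv2.INTER_CUBIC)[:,:,::-1])
```

```text
[ 0.63175086 -0.1620162   0.11827699] [ 0.16081234 -0.53619339 -0.18207149] [-0.01452169  0.23289593  0.03954597] 0.018679378022039
[(array([388.7, 132.6]), [384, 128, 11, 10, 82]), (array([416.4, 133. ]), [412, 129, 10, 9, 84])]
[(array([368.9, 134.8]), [365, 131, 9, 9, 70]), (array([348.9, 137.1]), [345, 133, 9, 9, 68])]
```

View pics/t10.png

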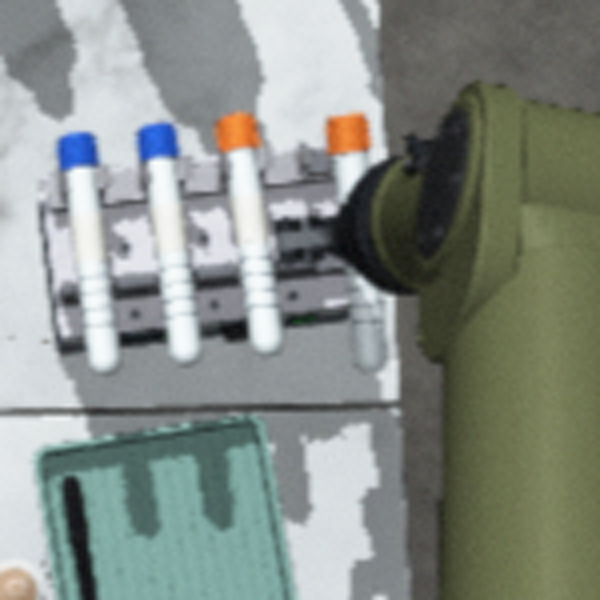

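The outer orange tube is held, its cap at (416.4,133), and the other tubes are unmoved. That was my 12th view, so from here I'll rely on numbers only. Next is the transfer to the tray.

Run:
```python
from h import *
go([*fr(TRAY,YT,.007,-.035),.12],YT,0)
T=cap("top");print("wash",onz(T,(312,268),.14))
```

```text
to [ 0.4507 -0.0962  0.12  ] turn [ 0.004 -0.2   -0.04 ] shift cm [-17.    -8.3   -3.62] t 13.4
wash [0.37415916 0.09360911 0.14      ]
```

carry_out:
  plan:
    - [[0, 0, 0, -1, 0, -0.8, 1.5], [0, -0.02, 0, -3, 0, -1.5, 1.5], [0, -0.05, -0.01, -5.5, -1, -2, 1.5], [0, -0.08, -0.02, -8, -2.5, -2.5, 1.5], [0, -0.11, -0.03, -10.5, -4.5, -2.9, 1.5], [0, -0.14, -0.04, -13, -6.2, -3.2, 1.5], [0, -0.17, -0.04, -15, -7.4, -3.4, 1.5], [0, -0.19, -0.04, -16.3, -8, -3.5, 1.5], [0, -0.2, -0.04, -17, -8.3, -3.6, 1.5], [0, -0.2, -0.04, -17, -8.3, -3.6, 1.5], [0, -0.2, -0.04, -17, -8.3, -3.6, 1.5]]

```text
clock: 14.55
position: [0.4516, -0.0969, 0.1201]
tool_rot: [0.002, 0.998, 0.068, 0.001]
force: [0.3, -0.0, -0.2]
grip_width: 0.0192
```

Run:
```python
from h import *
S,T=cap("scene"),cap("top");s=sensors.sense();P=s["position"];print(P,s["force"],s["grip_width"])
a=blobs(S,(5,130,100),(20,255,255),(280,170,480,370),8)[0];b=blobs(T,(5,130,120),(20,255,255),(335,110,440,290),8)[0]
print(a,b)
for x in a:
  for y in b:
    p,e=tri(S,x[0],T,y[0]);print(p.round(4),e.round(4),"rel tcp in tool-ish",R.from_euler('z',-YT).apply(p-P).round(4))
go([*fr(TRAY,YT,.007,-.035),-.02],YT,0)
```

```text
[ 0.4515625  -0.0967544   0.11998947] [ 0.20173775 -0.33361242 -0.79955721] 0.018462588380634755
[(array([437.9, 207.5]), [432, 203, 12, 10, 82])] [(array([388.7, 132.6]), [384, 128, 11, 10, 82]), (array([389.5, 205.9]), [384, 201, 12, 11, 104])]
[ 0.7022 -0.1026  0.1099] 0.001 rel tcp in tool-ish [ 0.2475 -0.04   -0.0101]
[ 0.5071 -0.1006  0.3396] 0.0864 rel tcp in tool-ish [ 0.0545 -0.0114  0.2196]
to [ 0.4507 -0.0962 -0.02  ] turn [ 0.004 -0.    -0.001] shift cm [-0.08 -0.12 14.  ] t 14.65
```

carry_out:
  plan:
    - [[0, 0, 0, 0, 0, 1.5, 1.5], [0, 0, 0, 0, 0, 4, 1.5], [0, 0, 0, 0, 0, 6.5, 1.5], [0, 0, 0, 0, 0, 9, 1.5], [0, 0, 0, 0, 0, 11, 1.5], [0, 0, 0, 0, 0, 12.5, 1.5], [0, 0, 0, 0, 0, 13.5, 1.5], [0, 0, 0, 0, 0, 13.5, 1.5], [0, 0, 0, 0, 0, 13.5, 1.5]]

```text
clock: 15.55
position: [0.4516, -0.0969, -0.0147]
tool_rot: [0.002, 0.998, 0.068, 0.0]
force: [0.1, 0.0, -0.9]
grip_width: 0.0187
```

Run:
```python
from h import *
S,T=cap("scene"),cap("top");s=sensors.sense();P=s["position"];print(P,s["force"],s["moment"],s["grip_width"])
a=blobs(S,(5,130,80),(20,255,255),(280,190,430,370),5)[0];b=blobs(T,(5,130,120),(20,255,255),(335,170,440,290),8)[0]
print(a,b)
for z in(.02,.03,.04):
  for y in b:
    w=onz(T,y[0],z);print(z,R.from_euler('z',-YT).apply(w-P).round(4),R.from_euler('z',-YT).apply([*(w[:2]-TRAY),0]).round(4))
```

```text
[ 0.45197802 -0.09704043 -0.01421193] [ 0.0392307   0.00061202 -0.13193771] [-0.00067083  0.0007861   0.01652566] 0.018802265019084094
[] [(array([380.6, 213.7]), [377, 210, 8, 9, 52])]
0.02 [0.061  0.0028 0.0342] [ 0.0692 -0.0332  0.    ]
0.03 [0.06   0.0043 0.0442] [ 0.0681 -0.0317  0.    ]
0.04 [0.0589 0.0058 0.0542] [ 0.067  -0.0302  0.    ]
```

carry_out:
  plan:
    - [[0, 0, 0, 0, 0, 0.3, 1.5], [0, 0, 0, 0, 0, 0.6, 1.5], [0, 0, 0, 0, 0, 0.9, 1.5], [0, 0, 0, 0, 0, 1, 1.5], [0, 0, 0, 0, 0, 1, 1.5]]

```text
clock: 16.15
position: [0.4508, -0.0967, -0.0253]
tool_rot: [0.002, 0.998, 0.068, -0.0]
force: [-0.5, -0.6, -0.5]
grip_width: 0.019
```

carry_out:
  plan:
    - [[0, 0, 0, 0, 0, 0.1, 1.5], [0, 0, 0, 0, 0, 0.2, 1.5], [0, 0, 0, 0, 0, 0.3, 1.5], [0, 0, 0, 0, 0, 0.3, 1.5]]

```text
clock: 16.55
position: [0.4509, -0.0968, -0.0282]
tool_rot: [0.002, 0.998, 0.068, -0.0]
force: [-0.5, 0.1, -0.5]
grip_width: 0.0188
```

carry_out:
  plan:
    - [[0, 0, 0, 0, 0, 0.1, 1.5], [0, 0, 0, 0, 0, 0.2, 1.5], [0, 0, 0, 0, 0, 0.2, 1.5]]

```text
clock: 16.85
position: [0.4509, -0.0968, -0.0302]
tool_rot: [0.002, 0.998, 0.068, -0.0]
force: [-0.1, 0.0, -0.4]
grip_width: 0.0187
```

carry_out:
  plan:
    - [[0, 0, 0, 0, 0, 0.1, 1.5], [0, 0, 0, 0, 0, 0.2, 1.5], [0, 0, 0, 0, 0, 0.2, 1.5]]

```text
clock: 17.15
position: [0.451, -0.0969, -0.0322]
tool_rot: [0.002, 0.998, 0.068, 0.0]
force: [0.2, -0.1, -0.0]
grip_width: 0.0187
```

carry_out:
  plan:
    - [[0, 0, 0, 0, 0, 0.1, 1.5], [0, 0, 0, 0, 0, 0.2, 1.5], [0, 0, 0, 0, 0, 0.2, 1.5]]

```text
clock: 17.45
position: [0.4511, -0.0969, -0.0327]
tool_rot: [0.002, 0.998, 0.068, -0.0]
force: [-5.4, 1.1, 13.5]
grip_width: 0.0188
```

carry_out:
  plan:
    - [[0, 0, 0, 0, 0, 0.1, 1.5], [0, 0, 0, 0, 0, 0.2, 1.5], [0, 0, 0, 0, 0, 0.2, 1.5]]

```text
clock: 17.75
position: [0.4511, -0.097, -0.0329]
tool_rot: [0.003, 0.998, 0.068, -0.001]
force: [-11.7, 2.6, 33.2]
grip_width: 0.0189
```

Contact with the floor at about -0.0325. I'll ease off the pressure and open gently.

carry_out:
  plan:
    - [[0, 0, 0, 0, 0, -0.2, 1.5], [0, 0, 0, 0, 0, -0.3, 1.7], [0, 0, 0, 0, 0, -0.3, 2.0], [0, 0, 0, 0, 0, -0.3, 2.2], [0, 0, 0, 0, 0, -0.3, 2.6], [0, 0, 0, 0, 0, -0.3, 3.0], [0, 0, 0, 0, 0, -0.3, 3.0], [0, 0, 0, 0, 0, -0.3, 3.0]]
  newtons: 20

```text
clock: 18.55
position: [0.4507, -0.0966, -0.0334]
tool_rot: [0.002, 0.998, 0.068, -0.0]
force: [0.3, 0.8, -0.6]
grip_width: 0.0301
```

carry_out:
  plan:
    - [[0, 0, 0, 0, 0, -1, 3.0], [0, 0, 0, 0, 0, -2.5, 3.0], [0, 0, 0, 0, 0, -5, 3.0], [0, 0, 0, 0, 0, -8, 3.0], [0, 0, 0, 0, 0, -11, 2], [0, 0, 0, 0, 0, -14, 1], [0, 0, 0, 0, 0, -16, 0], [0, 0, 0, 0, 0, -16.5, 0], [0, 0, 0, 0, 0, -16.5, 0]]

```text
clock: 19.45
position: [0.4513, -0.0962, 0.1326]
tool_rot: [0.002, 0.998, 0.068, 0.001]
force: [-0.2, 0.1, -0.6]
grip_width: -0.0001
```

Run:
```python
from h import *
S,T=cap("scene"),cap("top");s=sensors.sense();P=s["position"];print(P,s["force"],s["grip_width"])
b=blobs(T,(5,130,120),(20,255,255),(335,110,440,290),8)[0];print(b)
print("blue",[x[0] for x in blobs(T,(105,130,80),(125,255,255),(335,110,425,200),8)[0]])
for y in b[-1:]:
    w=onz(T,y[0],.02);print(w,R.from_euler('z',-YT).apply([*(w[:2]-TRAY),0]).round(4))
h=blobs(T,(0,0,200),(180,40,255),(345,205,410,280),10)
print(h[0])
for q in h[0]:
    w=onz(T,q[0],.015);print(R.from_euler('z',-YT).apply([*(w[:2]-TRAY),0]).round(4))
go([*fr(ORI["A"],YR,-.066),.125],YR)
```

```text
[ 0.45009123 -0.09598529  0.13087052] [ 0.55161951  0.2392301  -0.13512863] -7.535709601055502e-06
[(array([388.7, 132.7]), [384, 128, 11, 10, 81]), (array([381. , 214.6]), [377, 211, 10, 9, 71])]
blue [array([368.9, 134.8]), array([348.9, 137.1])]
[ 0.50967456 -0.08688031  0.02      ] [ 0.0667 -0.0338  0.    ]
[(array([347.9, 207.1]), [345, 205, 7, 6, 36]), (array([381.6, 223.6]), [380, 221, 5, 5, 15]), (array([387.7, 252.8]), [383, 238, 11, 30, 190]), (array([346. , 272.7]), [345, 264, 4, 16, 46])]
[0.1    0.0469 0.    ]
[ 0.0439 -0.0319  0.    ]
[-0.0326 -0.0341  0.    ]
[-0.0654  0.0799  0.    ]
to [ 0.5728 -0.1152  0.125 ] turn [0.003 0.002 0.039] shift cm [11.9   3.57  0.58] t 19.55
```

The first tube lies at about (0.003, -0.034) in the tray frame. Now the second one: move above its tail.

carry_out:
  plan:
    - [[0, 0, 0.01, 1, 0.3, 0, 0], [0, 0, 0.02, 3.5, 1, 0.1, 0], [0, 0, 0.04, 6.5, 2, 0.3, 0], [0, 0, 0.04, 9.5, 2.9, 0.5, 0], [0, 0, 0.04, 11.4, 3.5, 0.6, 0], [0, 0, 0.04, 11.9, 3.6, 0.6, 0], [0, 0, 0.04, 11.9, 3.6, 0.6, 0], [0, 0, 0.04, 11.9, 3.6, 0.6, 0]]

```text
clock: 20.35
position: [0.5728, -0.1153, 0.1253]
tool_rot: [0.002, 0.999, 0.048, -0.001]
force: [-0.3, 0.5, -0.2]
grip_width: -0.0001
```

Run:
```python
from h import *
go([*fr(ORI["A"],YR,-.066),.079],YR)
```

```text
to [ 0.5728 -0.1152  0.079 ] turn [ 0.003  0.002 -0.001] shift cm [ 0.01 -0.03  4.63] t 20.35
```

carry_out:
  plan:
    - [[0, 0, 0, 0, 0, 1.5, 0], [0, 0, 0, 0, 0, 3, 0], [0, 0, 0, 0, 0, 4.2, 0], [0, 0, 0, 0, 0, 4.8, 0], [0, 0, 0, 0, 0, 5, 0], [0, 0, 0, 0, 0, 5.2, 0], [0, 0, 0, 0, 0, 5.3, 0], [0, 0, 0, 0, 0, 5.4, 0], [0, 0, 0, 0, 0, 5.5, 0], [0, 0, 0, 0, 0, 5.6, 0], [0, 0, 0, 0, 0, 5.7, 0], [0, 0, 0, 0, 0, 5.7, 0]]

```text
clock: 21.55
position: [0.5716, -0.1176, 0.0717]
tool_rot: [0.003, 0.999, 0.048, -0.002]
force: [-11.7, -1.6, 17.0]
grip_width: -0.0
```

carry_out:
  plan:
    - [[0, 0, 0, 0, 0, 0.1, 0], [0, 0, 0, 0, 0, 0.2, 0], [0, 0, 0, 0, 0, 0.2, 0]]

```text
clock: 21.85
position: [0.574, -0.1161, 0.0675]
tool_rot: [0.002, 0.999, 0.048, 0.001]
force: [-1.0, -0.6, 0.6]
grip_width: 0.0004
```

Run:
```python
from h import *
T=cap("top");s=sensors.sense();print(s["position"],s["force"])
print(blobs(T,(5,130,120),(20,255,255),(335,110,440,290),8)[0])
```

```text
[ 0.57392659 -0.115963    0.06721907] [-0.94373175  0.51655801  0.6339662 ]
[(array([390.9, 131.9]), [386, 128, 11, 9, 77]), (array([381.1, 214.7]), [377, 211, 10, 9, 72])]
```

It snapped out: the force fell from 17 N to 0.6 N and the cap moved to (390.9,131.9). Now retreat and take the grasp pose, as before.

carry_out:
  plan:
    - [[0, 0, 0, 0, 0, -0.3, 0], [0, 0, 0, 0, 0, -1.5, 0], [0, 0, 0, -1, 0, -4, 0], [0, 0, 0, -2, 0, -7, 1], [0, 0, 0, -2, 0, -9, 2], [0, 0, 0, -2, 0, -9.5, 3.6], [0, 0, 0, -2, 0, -9.5, 3.6], [0, 0, 0, -2, 0, -9.5, 3.6]]

```text
clock: 22.7
position: [0.5534, -0.1173, 0.161]
tool_rot: [0.002, 0.999, 0.048, -0.001]
force: [-0.3, -0.2, -0.3]
grip_width: 0.0362
```

Run:
```python
from h import *
T=cap("top");print(blobs(T,(5,130,120),(20,255,255),(335,110,440,290),8)[0])
g=cv2.cvtColor(T["image"],cv2.COLOR_RGB2GRAY).astype(np.float32)
for x,z in((-.04,.098),(0,.106),(.02,.11)):
    ps=np.float32([proj(T,np.r_[fr(ORI["A"],YR,x,y),z]) for y in np.arange(-.02,.0201,.002)])
    print(x,cv2.remap(g,ps[:,0],ps[:,1],cv2.INTER_LINEAR).ravel().astype(int))
go([*fr(ORI["A"],YR,-.0038,-.001),.14],YR,.2)
```

```text
[(array([390.2, 131.8]), [386, 128, 10, 9, 80]), (array([381.1, 214.7]), [377, 211, 10, 9, 72])]
-0.04 [ 28  33  36  31  21  18  18  20  22  23  31  44  78 123 165 172 152 135
 123 113 101]
0 [105 104 121 135 136 156 184 211 230 235 238 238 234 222 197 171 180 206
 225 227 227]
0.02 [142 140 139 139 151 175 203 226 235 239 240 238 231 215 180 150 140 144
 151 156 154]
to [ 0.6348 -0.1102  0.14  ] turn [ 0.003  0.202 -0.   ] shift cm [8.2  0.08 2.05] t 22.75
```

carry_out:
  plan:
    - [[0, 0.05, 0, 1, 0, 0, 3.6], [0, 0.1, 0, 3.5, 0, 0.3, 3.6], [0, 0.15, 0, 6, 0, 1, 3.6], [0, 0.2, 0, 7.8, 0, 1.7, 3.6], [0, 0.2, 0, 8.2, 0, 2, 3.6], [0, 0.2, 0, 8.2, 0, 2, 3.6], [0, 0.2, 0, 8.2, 0, 2, 3.6], [0, 0.2, 0, 8.2, 0, 2, 3.6]]

```text
clock: 23.55
position: [0.6354, -0.1097, 0.1423]
tool_rot: [-0.003, 0.994, 0.048, 0.1]
force: [-0.3, 0.7, 0.6]
grip_width: 0.0356
```

Run:
```python
from h import *
go([*fr(ORI["A"],YR,.0121,-.0005),.0625],YR,.2)
```

```text
to [ 0.6506 -0.1081  0.0625] turn [0.004 0.    0.   ] shift cm [-0.09 -0.04  8.13] t 23.55
```

carry_out:
  plan:
    - [[0, 0, 0, 0, 0, 1.5, 3.6], [0, 0, 0, 0, 0, 3, 3.6], [0, 0, 0, 0, 0, 4.5, 3.6], [0, 0, 0, 0, 0, 5.7, 3.6], [0, 0, 0, 0, 0, 6.6, 3.6], [0, 0, 0, 0, 0, 7.3, 3.6], [0, 0, 0, 0, 0, 7.8, 3.6], [0, 0, 0, 0, 0, 8.1, 3.6], [0, 0, 0, 0, 0, 8.1, 3.6]]

```text
clock: 24.45
position: [0.6515, -0.1084, 0.0625]
tool_rot: [-0.003, 0.994, 0.048, 0.1]
force: [0.3, 0.6, 0.0]
grip_width: 0.036
```

carry_out:
  plan:
    - [[0, 0, 0, 0, 0, 0, 1.5], [0, 0, 0, 0, 0, 0, 1.5], [0, 0, 0, 0, 0, 0, 1.5], [0, 0, 0, 0, 0, 0, 1.5], [0, 0, 0, 0, 0, 0, 1.5]]
  newtons: 30

```text
clock: 24.95
position: [0.652, -0.1091, 0.0633]
tool_rot: [-0.002, 0.994, 0.048, 0.1]
force: [-0.0, -2.4, 1.4]
grip_width: 0.0187
```

carry_out:
  plan:
    - [[0, 0, 0, 0, 0, -0.3, 1.5], [0, 0, 0, -0.1, 0, -0.8, 1.5], [0, 0, 0, -0.3, 0, -1.5, 1.5], [0, 0, 0, -0.5, 0, -2.5, 1.5], [0, 0, 0, -0.7, 0, -3.5, 1.5], [0, 0, 0, -1, 0, -5, 1.5], [0, 0, 0, -1.2, 0, -6.2, 1.5], [0, 0, 0, -1.2, 0, -6.8, 1.5], [0, 0, 0, -1.2, 0, -6.8, 1.5]]

```text
clock: 25.85
position: [0.627, -0.1109, 0.1287]
tool_rot: [-0.002, 0.994, 0.048, 0.101]
force: [0.8, -0.0, -0.7]
grip_width: 0.0191
```

Run:
```python
from h import *
T=cap("top");s=sensors.sense();print(s["position"],s["force"],s["grip_width"])
print(blobs(T,(5,130,120),(20,255,255),(335,90,440,290),8)[0])
print("blue",[x[0] for x in blobs(T,(105,130,80),(125,255,255),(335,110,425,200),8)[0]])
go([*fr(TRAY,YT,.007,.0125),.125],YT,0)
```

```text
[ 0.62661995 -0.11075723  0.12767795] [ 0.14229535 -0.16120956  0.17110086] 0.018739491164460668
[(array([395.5, 134.1]), [391, 130, 10, 10, 89]), (array([381.1, 214.7]), [377, 211, 10, 9, 72])]
blue [array([368.9, 134.9]), array([348.9, 137.1])]
to [ 0.4442 -0.0492  0.125 ] turn [ 0.009 -0.201 -0.04 ] shift cm [-17.25  -7.89  -3.28] t 25.9
```

carry_out:
  plan:
    - [[0, 0, 0, -1, 0, -0.8, 1.5], [0, -0.02, 0, -3, 0, -1.5, 1.5], [0, -0.05, -0.01, -5.5, -1, -2, 1.5], [0, -0.08, -0.02, -8, -2.5, -2.5, 1.5], [0, -0.11, -0.03, -10.5, -4.5, -2.8, 1.5], [0, -0.14, -0.04, -13, -6, -3, 1.5], [0, -0.17, -0.04, -15, -7.1, -3.2, 1.5], [0, -0.19, -0.04, -16.5, -7.7, -3.3, 1.5], [0, -0.2, -0.04, -17.2, -7.9, -3.3, 1.5], [0, -0.2, -0.04, -17.2, -7.9, -3.3, 1.5], [0, -0.2, -0.04, -17.2, -7.9, -3.3, 1.5]]

```text
clock: 27.0
position: [0.445, -0.0494, 0.1249]
tool_rot: [0.004, 0.998, 0.068, 0.001]
force: [1.1, 0.9, -0.4]
grip_width: 0.0188
```

Run:
```python
from h import *
T=cap("top");s=sensors.sense();P=s["position"]
for b in blobs(T,(5,130,120),(20,255,255),(335,90,440,290),8)[0]:
    w=onz(T,b[0],P[2]+.045);print(b,R.from_euler('z',-YT).apply([*(w[:2]-TRAY),0]).round(4))
go([*fr(TRAY,YT,.007,.0125),-.02],YT,0)
```

```text
(array([365.3, 209.6]), [364, 205, 3, 10, 22]) [0.0681 0.0222 0.    ]
to [ 0.4442 -0.0492 -0.02  ] turn [ 0.008 -0.001 -0.002] shift cm [-0.09 -0.15 14.49] t 27.05
```

carry_out:
  plan:
    - [[0, 0, 0, 0, 0, 1.5, 1.5], [0, 0, 0, 0, 0, 4, 1.5], [0, 0, 0, 0, 0, 6.5, 1.5], [0, 0, 0, 0, 0, 9, 1.5], [0, 0, 0, 0, 0, 11, 1.5], [0, 0, 0, 0, 0, 12.5, 1.5], [0, 0, 0, 0, 0, 13.8, 1.5], [0, 0, 0, 0, 0, 14.5, 1.5], [0, 0, 0, 0, 0, 15, 1.5], [0, 0, 0, 0, 0, 15.3, 1.5], [0, 0, 0, 0, 0, 15.5, 1.5], [0, 0, 0, 0, 0, 15.5, 1.5]]

```text
clock: 28.25
position: [0.4448, -0.0501, -0.03]
tool_rot: [0.004, 0.998, 0.068, 0.0]
force: [0.6, 0.2, 0.6]
grip_width: 0.0187
```

carry_out:
  plan:
    - [[0, 0, 0, 0, 0, 0.1, 1.5], [0, 0, 0, 0, 0, 0.2, 1.5], [0, 0, 0, 0, 0, 0.2, 1.5]]

```text
clock: 28.55
position: [0.4449, -0.0502, -0.032]
tool_rot: [0.004, 0.998, 0.068, 0.0]
force: [-0.2, -1.2, -0.6]
grip_width: 0.0188
```

carry_out:
  plan:
    - [[0, 0, 0, 0, 0, 0.1, 1.5], [0, 0, 0, 0, 0, 0.1, 1.5]]

```text
clock: 28.75
position: [0.4449, -0.0502, -0.0323]
tool_rot: [0.004, 0.998, 0.068, 0.0]
force: [-3.1, -0.0, 8.7]
grip_width: 0.019
```

carry_out:
  plan:
    - [[0, 0, 0, 0, 0, 0, 1.7], [0, 0, 0, 0, 0, 0, 2.0], [0, 0, 0, 0, 0, 0, 2.2], [0, 0, 0, 0, 0, 0, 2.6], [0, 0, 0, 0, 0, 0, 3.0], [0, 0, 0, 0, 0, 0, 3.0], [0, 0, 0, 0, 0, 0, 3.0]]
  newtons: 20

```text
clock: 29.45
position: [0.4445, -0.0501, -0.0333]
tool_rot: [0.004, 0.998, 0.068, 0.0]
force: [1.0, -0.7, 1.2]
grip_width: 0.03
```

carry_out:
  plan:
    - [[0, 0, 0, 0, 0, -1, 3.0], [0, 0, 0, 0, 0, -2.5, 3.0], [0, 0, 0, 0, 0, -5, 3.0], [0, 0, 0, 0, 0, -8, 3.0], [0, 0, 0, 0, 0, -12, 3], [0, 0, 0, 0, 0, -16, 3], [0, 0, 0, 0, 3, -18, 3], [0, 0, 0, 0, 7, -19, 3], [0, 0, 0, 0, 10, -19, 3], [0, 0, 0, 0, 12, -19, 3], [0, 0, 0, 0, 12, -19, 3], [0, 0, 0, 0, 12, -19, 3]]

```text
clock: 30.65
position: [0.4604, -0.1668, 0.1579]
tool_rot: [0.003, 0.998, 0.068, 0.0]
force: [0.2, 0.6, 0.4]
grip_width: 0.0302
```

Run:
```python
from h import *
S,T=cap("scene"),cap("top");s=sensors.sense();print(s["clock"],s["position"],s["force"])
inv=R.from_euler('z',-YT)
for b in blobs(T,(5,130,120),(20,255,255),(335,90,440,290),8)[0]:
    w=onz(T,b[0],.02);print("cap",b,inv.apply([*(w[:2]-TRAY),0]).round(4))
for b in blobs(S,(5,130,100),(20,255,255),(280,170,480,370),8)[0]:print("scene",b)
print("blue",[x[0] for x in blobs(T,(105,130,80),(125,255,255),(335,110,425,200),8)[0]])
for b in blobs(T,(0,0,200),(180,40,255),(352,215,400,278),10)[0]:
    w=onz(T,b[0],.015);print("white",b,inv.apply([*(w[:2]-TRAY),0]).round(4))
for b in blobs(T,(0,0,0),(180,255,50),(343,212,360,275),20)[0]:
    w=onz(T,b[0],.014);print("pen",b,inv.apply([*(w[:2]-TRAY),0]).round(4))
```

```text
30.75 [ 0.4606848  -0.1658663   0.15783665] [-0.30811894 -0.35133221  0.01645683]
cap (array([381.1, 214.7]), [377, 211, 10, 9, 73]) [ 0.0664 -0.034   0.    ]
cap (array([363.2, 217.4]), [359, 214, 10, 8, 68]) [0.0668 0.0129 0.    ]
scene (array([356.8, 275.2]), [351, 270, 12, 13, 94])
scene (array([376.1, 285.8]), [370, 281, 12, 12, 98])
blue [array([368.9, 134.8]), array([348.9, 137.1])]
white (array([386.3, 244.9]), [380, 223, 13, 45, 279]) [-0.0121 -0.0341  0.    ]
white (array([367.6, 247.9]), [362, 226, 12, 45, 278]) [-0.0121  0.0147  0.    ]
pen (array([350.7, 242.8]), [346, 220, 10, 49, 153]) [0.0077 0.0552 0.    ]
```

Run:
```python
from h import *
from station import close_job
S,T=cap("scene"),cap("top")
a=sorted([b[0].tolist() for b in blobs(S,(5,130,100),(20,255,255),(280,170,480,370),8)[0]]);b=sorted([b[0].tolist() for b in blobs(T,(5,130,120),(20,255,255),(335,90,440,290),8)[0]])
for x,y in zip(a,b):print(tri(S,x,T,y))
print(close_job())
```

```text
(array([ 0.50386878, -0.04115873,  0.02137268]), np.float64(0.0018425777280509747))
(array([ 0.50962978, -0.08736367,  0.02172212]), np.float64(0.0012528372563289393))
the job is handed in; nothing more can be done
None
```

I levered both orange-capped tubes out by the tail, one after the other, laid each in the tray, and handed the job in at about 31 s. No verdict was reported.

**Last checks**
- **Tubes in the tray:** their middles are about 3 mm lengthwise from the tray's middle, and −34 mm and +13 mm crosswise. Both caps triangulate to z ≈ 21 mm, which fits tubes lying on the floor. I did not measure the tilt angle directly.
- **Blue tubes:** their caps are within 0.1 pixel of where they started, so both are still seated.
- **Bystanders:** the pen's crosswise position agrees with the start to within about 2 mm, though I read it a different way each time. I didn't re-measure the bottles or glassware; I saw no sign of contact with them.
- **Gripper:** it ended open, raised and clear of everything, with near-zero force.

**What disagreed**
- **Fingertip height:** the real fingertips sat about 36 mm above the reported TCP (the first press only made contact at z ≈ 0.075). I worked from felt contact from then on.
- **First press:** it landed on the rounded tail end, so I backed off and moved 6 mm inward before pressing again.
- **First placing:** I pressed on the tray floor with about 33 N before easing off; the second placing reached about 9 N.

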